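# Bolt the lid of the large test box

### The arm

A 7-joint arm with a two-finger parallel gripper is mounted at the origin on the work surface. World frame = base frame: x ahead of the robot, y to its left, z up, the work surface at z = 0. Lengths are in mm, angles in rad, forces in N, time in s.
With the tool pointing down it reaches from about 425 to 875 mm from the base axis. Payload 4.7 kg.
Tool frame: the origin (TCP) lies between the finger pads; the fingertips stand 22 mm ahead of it and the grasp point (between the pads) lies 3 mm ahead of it; z points along the fingers, y is the direction in which the jaws open and shut (so a half turn about z gives the same grasp; the last joint's range is limited). The gripper opens to 85 mm and grips with 20 to 120 N. Pads are 22 mm wide; open, the fingers measure 114 mm over their backs; the gripper's body (76 mm by 85 mm) begins 54 mm behind the grasp point. The pads swing forward as they close: fully open they stand 13 mm farther back than shut.
Start: joints at [-1.109, 0.321, -0.07, 1.45, 0.023, 1.371, -0.057], TCP at [281.466, 585.918, 253.349] pointing down, gripper open.
Joint ranges: [-2.86, 2.86], [-0.3, 2.09], [-1.38, 1.24], [0.06, 2.45], [-1.56, 4.7], [0.09, 2.05], [-2.69, 2.69]. Speed limits (rad/s): [2.57, 2.57, 3.14, 3.14, 3.14, 3.14, 3.14].

### API

Orientations are given as [roll, pitch, yaw] about the fixed x, y, z axes, in that order (R = Rz(yaw) Ry(pitch) Rx(roll)).
In Python, from bench import get_obs, capture, sign_off gives the robot as it stands.
- The arm moves only by the tool play_rows, never from a script. Its argument "deltas" is a list of rows, each a list of 7 numbers: the shift along the tool's x, y, z as a fraction of full scale, then the turn, a rotation vector about the tool's x, y, z as a fraction of full scale, then the closure, from 0 (fully open) to 1 (shut). In form: [[dx, dy, dz, rx, ry, rz, fingers], ...]. A call has 1 to 12 rows; each row is the pose to reach, as a shift and turn from the pose commanded when the call began, along the tool's axes at that moment, turning the shorter way round; what a row does not reach only later rows make up. Full scale, the value 1, is 15 cm for a shift and 180 degrees for a turn. A row lasts 1/10 s, in which the tool goes at most 50 mm and 8.59 degrees, less where a joint would pass 70% of its speed; a pose out of reach is approached as far as the arm can. A call with a number of a shift or a turn outside -1 to 1 is refused whole. A call with a gripper value outside its range is refused whole. The fingers move at their own pace and stop on an object; the grip force is fixed at half the most. Time passes only in rows, so rows that repeat a pose let the fingers close. It gives the time, the measured TCP pose, the force and the opening at its end, in the units of the state.
- get_obs(): the state, without advancing time (a new reading comes with each control period).
- capture(name): name is "scene" or "top" or "wrist"; returns a dict with "image" (480x640x3 uint8, blue, green, red), "K" (3x3 intrinsics, pixels), "dist" ([k1, k2, p1, p2, k3] as OpenCV has them; the pictures are not rectified), "R" (3x3) and "t" (3): a world point X has camera coordinates R X + t; the wrist camera has in their place "mount" (4x4, takes a point from camera to tool coordinates, whose origin is the TCP and whose axes are the flange's). Camera axes: x right, y down, z forward; pixel columns grow to the right and rows downward; lengths in mm; the calibration is good to about 2 mm. A picture is of the moment at which its call begins: read the wrist's pose just before it. There is no depth.
- sign_off(): hands the job in, once; it reports no verdict.
The state is a dict: "t": time; "qpos": joint angles; "joint_velocities": joint speeds; "tau": joint torques, N m; "eef_pos": TCP position; "tool_rot": TCP orientation; "ft_force": force on the tool from outside, world axes, zero at the start; "ft_torque": the same for the moment, N m; "opening": opening from 0.0 (shut) to 1.0 (fully open).
Only numpy, scipy, OpenCV 4.12 (cv2) and the standard library are available. Lean on these libraries where they do the work, as an engineer would, in place of code of your own. Each camera call takes 0.05 s, during which the arm holds its last target. There are 200 camera calls.

### The job

The large test box is loaded and ready to run: bolt its lid shut. Lift the bolt's handle up out of the notch it lies in, slide the bolt across into its staple and let the handle drop fully down into the other notch. Leave the bolt of the small test box as it is.

Things in the scene. Friction and masses are not known exactly. Their poses are not given: they have to be found in the camera images.
- knob (a point): Centre of 20 mm dark ball knob on the bolt handle (10 mm stem) of the LARGE test box: grey, 280 (y) x 170 x 90 mm high, lid with 8 vent slots, fixed, yaw within 20 deg. Knob 62 mm from the axis of the 12 mm rod, which lies along box y on the lid. Handle down: it points to box -x (robot side), knob 32 mm past the box front, 112 mm above the bench. Axes: y along the rod; at handle 0, box axes, z up.
- bolt (a joint): Slide of the large box's bolt, m, along box +y (left, seen from the robot). 0 = stop, drawn open; 0.072 = stop, rod in the staple. Starts at 0 to 0.012; friction 1 N, stays where left. The handle lies in the open notch at 0 to 0.014, in the shut notch at 0.058 to 0.072; between them a tooth blocks it. Notches: 26 mm wide slots, open on top, in a steel strip 22 to 30 mm before the rod axis.
- handle (a joint): Angle of the large box's bolt handle about the rod, rad. 0 = down, level, lying in a notch (start); grows as the knob swings up and back over the lid in an arc of 62 mm radius, to a stop at 1.25. Above 0.6 the stem clears the teeth, which rise 8 mm over the rod axis. About 50 g, turns freely; let go, it falls into the notch below it, or rests on a tooth at about 0.55.
- small_knob (a point): Centre of the knob of a like bolt on the SMALL test box (200 x 130 x 70 mm, lid without vent slots), 92 mm above the bench, 32 mm past that box's front edge; lies in its open notch. To be left as it is. The two boxes stand side by side, either one on the left. Axes as for the other knob.

How it is judged (in metres and radians):
On the way, in this order (a step that is already met when the one before it is completed fails the run):
1. the large box's handle is lifted clear of the open notch (value of joint handle above 0.5 rad and value of joint bolt below 0.02 m), for 0.1 s.
2. the bolt is slid across, over the shut notch (value of joint bolt above 0.056 m), for 0.1 s.
At the end, for the whole second after the job is handed in: The large box's bolt is slid across (joint bolt above 0.056 m) with its handle down in the shut notch (joint handle below 0.15 rad), and the small box's knob is within 20 mm of where it was (value of joint bolt above 0.056 m and value of joint handle below 0.15 rad and distance of small_knob from where it was at the start of the episode below 0.02 m); the robot touches nothing.
It fails at once if the small box's bolt was moved (its knob by more than 20 mm) (distance of small_knob from where it was at the start of the episode above 0.02 m).
It also fails if it takes over 37 s, if anything falls off the work surface, if the arm or the gripper's body presses on something with over 40 N, if the wrist force passes 120 N, or if a joint passes its speed limit or range.

## Working session

There is one attempt and no reset: what is moved stays moved. The work goes in short steps, Python scripts to look and compute and a tool call to move; the robot and the scene stay as the last step left them, time stands still between calls to the robot, and variables do not carry over. Pictures are saved under pics/ and viewed, about 8 in all and at most 12, crops included, and the job is handed in when it is done.

Besides the shell and the picture viewer there is one more tool, called as name([rows], argument=value, ...), one row to a line, values as JSON. play_rows: Moves the arm, as the interface text tells. Its arguments: {"type":"object","properties":{"deltas":{"type":"array"}},"required":["deltas"]}

```bash
mkdir -p pics; python3 - <<'E'
from bench import get_obs,capture
import cv2,pickle
o=get_obs();print(o)
d={}
for n in("scene","top"):
    c=capture(n);d[n]=c;cv2.imwrite(f"pics/{n}0.png",c["image"]);print(n,c["K"],c["dist"],c["R"],c["t"])
pickle.dump(d,open("d0.pkl","wb"))
E
```

```text
{'t': 0.0, 'qpos': array([-1.10891822,  0.32185403, -0.0701103 ,  1.45167037,  0.02262124,
        1.37079245, -0.05690724]), 'joint_velocities': array([ 0.00114394,  0.00048231,  0.00050352, -0.00241975,  0.00068137,
       -0.00250619,  0.00056149]), 'tau': array([ 3.29517422e-05, -4.93577099e+01, -3.81982746e-01, -3.14342093e+01,
        1.32966024e-02,  1.14296094e-02, -9.37519928e-06]), 'eef_pos': array([281.24777542, 585.45699869, 252.20583786]), 'tool_rot': array([-3.13965929e+00,  1.10268652e-04,  2.69386638e+00]), 'ft_force': array([-0.63438729,  0.14186514,  0.51002825]), 'ft_torque': array([-0.04039945,  0.06724193, -0.01872904]), 'opening': 1.0019031966440781}
scene [[588.44032329   0.         318.70498022]
 [  0.         588.44032329 237.28864749]
 [  0.           0.           1.        ]] [-0.17210135  0.          0.          0.          0.        ] [[ 0.84616223  0.53290777  0.00433522]
 [ 0.42817669 -0.67497976 -0.60088855]
 [-0.31729199  0.51030544 -0.79932106]] [-432.61425592 -184.74022288 1478.73832481]
top [[557.02961303   0.         325.15210343]
 [  0.         557.02961303 237.6972066 ]
 [  0.           0.           1.        ]] [-0.06898868  0.          0.          0.          0.        ] [[ 0.01786168 -0.99978432 -0.01059572]
 [-0.99570948 -0.01682455 -0.09099208]
 [ 0.09079419  0.01217553 -0.99579525]] [ -49.97070055  553.98329191 1200.78860823]
```

View pics/scene0.png

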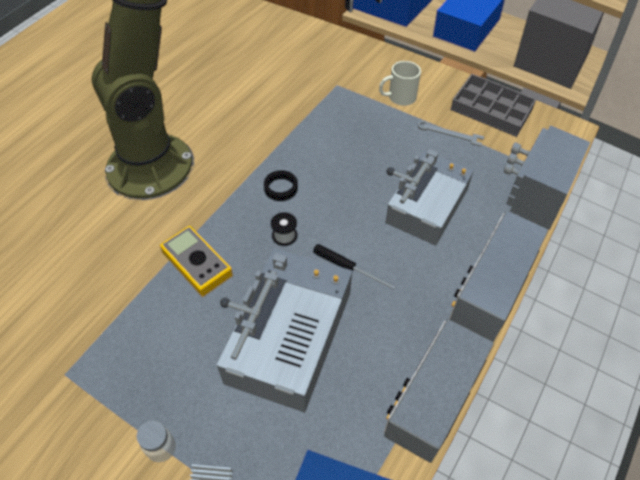

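View pics/top0.png

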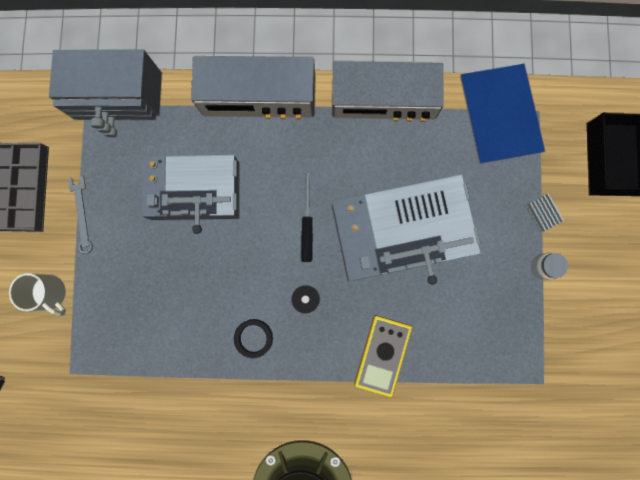

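The large box is on the right. Its knob is at top (432,280) and scene (226,302). The small box's knob is at top (196,229). Next I triangulate.

```bash
cat > h.py <<'E'
import numpy as np,cv2
def ray(c,uv):
    p=cv2.undistortPoints(np.array([[uv]],float),c["K"],c["dist"])[0,0]
    return -c["R"].T@c["t"], c["R"].T@np.array([p[0],p[1],1])
def onz(c,uv,z):
    o,d=ray(c,uv);return o+d*(z-o[2])/d[2]
def tri(rs):
    A=0;b=0
    for o,d in rs:
        d=d/np.linalg.norm(d);P=np.eye(3)-np.outer(d,d);A=A+P;b=b+P@o
    return np.linalg.solve(A,b)
def blob(im,uv,r=14,th=60):
    u,v=uv;s=im[v-r:v+r+1,u-r:u+r+1].max(2);m=(s<th).astype(np.uint8)
    m=cv2.morphologyEx(m,cv2.MORPH_OPEN,np.ones((5,5),np.uint8))
    n,l,st,ce=cv2.connectedComponentsWithStats(m)
    return [(ce[i]+[u-r,v-r],st[i]) for i in range(1,n)]
E
python3 - <<'E'
from h import *
import pickle
d=pickle.load(open("d0.pkl","rb"));T,S=d["top"],d["scene"]
bt=blob(T["image"],(432,281));bs=blob(S["image"],(226,302));print(bt,bs)
t=[432,280];s=[226,302]
if bt:t=bt[0][0]
if bs:s=bs[0][0]
print(onz(T,t,112),onz(S,s,112),tri([ray(T,t),ray(S,s)]))
print("small",onz(T,[196,229],92))
# lid sheet bright mask
g=cv2.cvtColor(T["image"],cv2.COLOR_BGR2GRAY);m=(g>150).astype(np.uint8)
m[:,:330]=0;m[:,500:]=0;m[:165]=0;m[300:]=0
c=max(cv2.findContours(m,0,2)[0],key=cv2.contourArea);bx=cv2.boxPoints(cv2.minAreaRect(c))
W=[onz(T,p,92) for p in bx]
for i in range(4):
    e=W[(i+1)%4]-W[i];print(bx[i],W[i],np.linalg.norm(e),np.degrees(np.arctan2(e[1],e[0])))
im=np.hstack([cv2.resize(T["image"][165:295,325:490],None,fx=3,fy=3,interpolation=2),cv2.resize(S["image"][250:380,210:310],None,fx=3,fy=3,interpolation=2)])
cv2.imwrite("pics/c1.png",im)
E
```

```text
[] []
[ 464.22139864 -259.97927518  112.        ] [ 466.29335109 -259.44048518  112.        ] [ 464.98014071 -259.55427615  110.86730031]
small [562.38576511 229.82491424  92.        ]
[364.65857 194.35669] [ 641.20474494 -122.27222966   92.        ] 212.65143966253956 -77.12754572808804
[463.18372 173.88394] [ 688.57954324 -329.57940097   92.        ] 169.8371925044524 -168.6641144831471
[479.63123 253.03772] [ 522.05557865 -362.96264789   92.        ] 209.86298395171144 102.60022072161591
[381.10608 273.51047] [ 476.2745981  -158.15402051   92.        ] 168.78819938833325 12.273866156100071
```

View pics/c1.png

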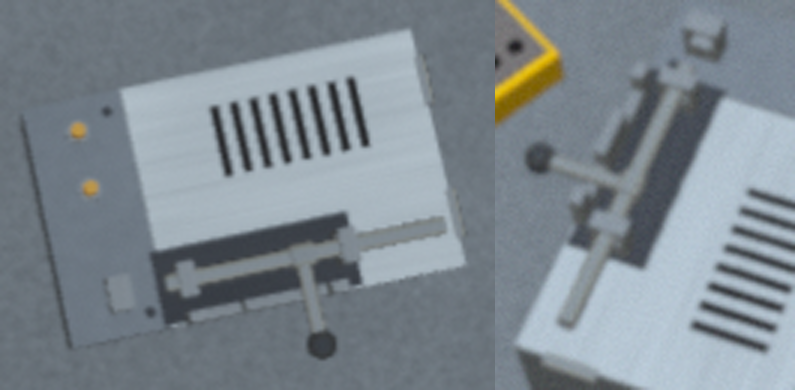

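play_rows([
  [-1, -1, 0, 0, 0, 0.5, 0],
  [-1, -1, 0, 0, 0, 0.5, 0],
  [-1, -1, 0, 0, 0, 0.5, 0],
  [-1, -1, 0, 0, 0, 0.5, 0],
  [-1, -1, 0, 0, 0, 0.5, 0],
  [-1, -1, 0, 0, 0, 0.5, 0],
  [-1, -1, 0, 0, 0, 0.5, 0],
  [-1, -1, 0, 0, 0, 0.5, 0],
  [-1, -1, 0, 0, 0, 0.5, 0],
  [-1, -1, 0, 0, 0, 0.5, 0],
  [-1, -1, 0, 0, 0, 0.5, 0],
  [-1, -1, 0, 0, 0, 0.5, 0],
])

```text
t: 1.3
eef_pos: [351.6, 385.5, 252.9]
tool_rot: [-3.141, 0.001, 1.123]
ft_force: [0.4, -0.6, -0.3]
opening: 0.999
```

```bash
cat > go.py <<'E'
import sys,numpy as np
from scipy.spatial.transform import Rotation as Ro
from bench import get_obs
def go(p,yaw):
    o=get_obs();R=Ro.from_euler('xyz',o["tool_rot"]);G=Ro.from_euler('xyz',[np.pi,0,np.radians(yaw)])
    print("t",o["t"],"pos",o["eef_pos"].round(1),"rpy",np.degrees(o["tool_rot"]).round(2),"F",o["ft_force"].round(1),"open",round(o["opening"],3),"q",o["qpos"].round(2))
    print("delta",(R.inv().apply(np.array(p)-o["eef_pos"])/150).round(4),((R.inv()*G).as_rotvec()/np.pi).round(4))
if __name__=="__main__":
    a=list(map(float,sys.argv[1:]));go(a[:3],a[3])
E
python3 go.py 465 -260 230 12.4
```

```text
t 1.3 pos [351.6 385.5 252.9] rpy [-1.7999e+02  4.0000e-02  6.4340e+01] F [ 0.4 -0.6 -0.3] open 0.999 q [-0.98  0.05  0.11  1.77 -0.01  1.32 -1.33]
delta [-3.5515  2.5454  0.155 ] [1.000e-04 2.000e-04 2.885e-01]
```

play_rows([
  [-1, 1, 0, 0, 0, 0.288, 0],
  [-1, 1, 0, 0, 0, 0.288, 0],
  [-1, 1, 0, 0, 0, 0.288, 0],
  [-1, 1, 0, 0, 0, 0.288, 0],
  [-1, 1, 0, 0, 0, 0.288, 0],
  [-1, 1, 0, 0, 0, 0.288, 0],
  [-1, 1, 0, 0, 0, 0.288, 0],
])

```text
t: 2.0
eef_pos: [422.1, 184.9, 253.3]
tool_rot: [-3.141, 0.0, 0.218]
ft_force: [0.0, 1.1, 0.3]
opening: 1.0
```

play_rows([
  [0, 1, 0, 0, 0, 0, 0],
  [0, 1, 0, 0, 0, 0, 0],
  [0, 1, 0, 0, 0, 0, 0],
  [0, 1, 0, 0, 0, 0, 0],
])

```text
t: 2.4
eef_pos: [455.5, 32.3, 253.7]
tool_rot: [3.139, -0.001, 0.213]
ft_force: [0.1, 0.5, 0.3]
opening: 1.0
```

play_rows([
  [0, 1, 0, 0, 0, 0, 0],
  [0, 1, 0, 0, 0, 0, 0],
  [0, 1, 0, 0, 0, 0, 0],
  [0, 1, 0, 0, 0, 0, 0],
])

```text
t: 2.8
eef_pos: [487.1, -114.1, 253.7]
tool_rot: [3.138, -0.0, 0.213]
ft_force: [-0.0, -0.1, 0.2]
opening: 0.997
```

```bash
python3 go.py 465 -260 230 12.4
```

```text
t 2.8 pos [ 487.1 -114.1  253.7] rpy [ 1.7978e+02 -1.0000e-02  1.2200e+01] F [-0.  -0.1  0.2] open 0.997 q [-0.5  -0.02  0.67  1.84  0.02  1.32 -1.19]
delta [-0.3495  0.9189  0.1617] [ 0.0012 -0.0001 -0.0011]
```

play_rows([
  [-0.35, 0.919, 0.16, 0, 0, -0.001, 0],
  [-0.35, 0.919, 0.16, 0, 0, -0.001, 0],
  [-0.35, 0.919, 0.16, 0, 0, -0.001, 0],
  [-0.35, 0.919, 0.16, 0, 0, -0.001, 0],
  [-0.35, 0.919, 0.16, 0, 0, -0.001, 0],
])

```text
t: 3.3
eef_pos: [465.4, -253.0, 228.8]
tool_rot: [-3.141, 0.001, 0.223]
ft_force: [0.1, 1.2, 0.0]
opening: 0.999
```

```bash
python3 - <<'E'
from go import *
from bench import capture
import cv2,pickle
go([465,-260,200],12.4)
o=get_obs();c=capture("wrist");pickle.dump((o,c),open("w1.pkl","wb"))
print(c["mount"].round(3).tolist(),c["K"].tolist(),c["dist"])
cv2.imwrite("pics/w1.png",c["image"])
E
```

```text
t 3.3 pos [ 465.4 -253.   228.8] rpy [-1.7996e+02  5.0000e-02  1.2760e+01] F [0.1 1.2 0. ] open 0.999 q [-0.33  0.09  0.83  1.81 -0.07  1.28 -0.83]
delta [-0.0129  0.0451  0.1923] [-0.0002  0.0003  0.002 ]
[[-0.001, -0.95, -0.312, 79.564], [1.0, -0.0, -0.0, 0.19], [0.0, -0.312, 0.95, -121.129], [0.0, 0.0, 0.0, 1.0]] [[357.16873805875497, 0.0, 321.08666876569663], [0.0, 357.16873805875497, 239.6835507583611], [0.0, 0.0, 1.0]] [-0.03351425  0.          0.          0.          0.        ]
```

View pics/w1.png

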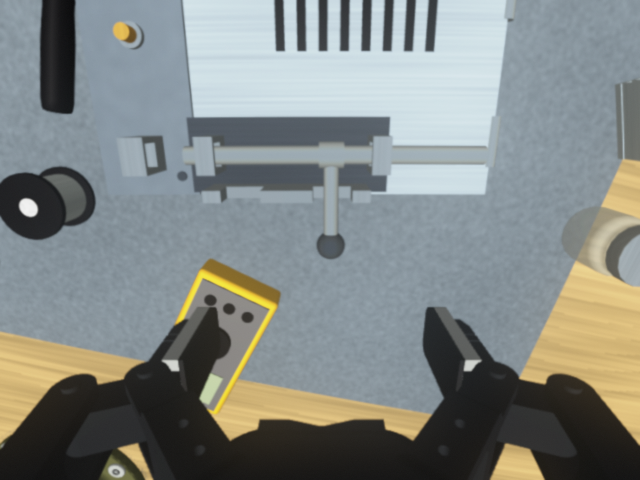

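The wrist view shows the knob at (331,245), the rod level at row 155, and the yaw aligned.

```bash
python3 - <<'E'
from h import *
from go import *
import pickle
o,c=pickle.load(open("w1.pkl","rb"))
R=Ro.from_euler('xyz',o["tool_rot"]).as_matrix();M=c["mount"]
def wz(uv,z):
    p=cv2.undistortPoints(np.array([[uv]],float),c["K"],c["dist"])[0,0]
    d=R@M[:3,:3]@np.array([*p,1]);s=o["eef_pos"]+R@M[:3,3]
    return s+d*(z-s[2])/d[2]
print(wz((331,245),112))
a,b=wz((186,154),112),wz((492,155),112);e=a-b;print(a,b,np.degrees(np.arctan2(-e[0],e[1])))
go([465,-260,200],12.4)
E
```

```text
[ 464.53319394 -260.36440966  112.        ]
[ 504.89483422 -153.47630134  112.        ] [ 548.63460892 -349.16687475  112.        ] 12.599372321145779
t 3.35 pos [ 466.1 -251.6  229. ] rpy [-1.7994e+02  2.0000e-02  1.2890e+01] F [-0.2  0.6 -0.8] open 0.998 q [-0.33  0.09  0.83  1.81 -0.07  1.28 -0.83]
delta [-0.0198  0.0532  0.1932] [-0.0003  0.0001  0.0027]
```

play_rows([
  [-0.022, 0.054, 0.15, 0, 0, 0.001, 0],
  [-0.022, 0.054, 0.3, 0, 0, 0.001, 0],
  [-0.022, 0.054, 0.4, 0, 0, 0.001, 0],
  [-0.022, 0.054, 0.5, 0, 0, 0.001, 0],
  [-0.022, 0.054, 0.6, 0, 0, 0.001, 0],
  [-0.022, 0.054, 0.6, 0, 0, 0.001, 0],
])

```text
t: 3.95
eef_pos: [463.2, -260.6, 137.3]
tool_rot: [-3.14, 0.003, 0.22]
ft_force: [-0.3, 0.3, 0.4]
opening: 1.002
```

```bash
python3 go.py 464.6 -260.2 114 12.6
```

```text
t 3.95 pos [ 463.2 -260.6  137.3] rpy [-1.799e+02  1.700e-01  1.258e+01] F [-0.3  0.3  0.4] open 1.002 q [-0.28  0.21  0.83  1.91 -0.17  1.1  -0.74]
delta [ 0.0099 -0.0002  0.1554] [-0.0006  0.001  -0.0001]
```

Descend to the grasp height, then close.

play_rows([
  [0.009, 0, 0.08, 0, 0, 0, 0],
  [0.009, 0, 0.155, 0, 0, 0, 0],
  [0.009, 0, 0.155, 0, 0, 0, 0],
  [0.009, 0, 0.155, 0, 0, 0, 0.5],
  [0.009, 0, 0.155, 0, 0, 0, 0.7],
  [0.009, 0, 0.155, 0, 0, 0, 1],
  [0.009, 0, 0.155, 0, 0, 0, 1],
  [0.009, 0, 0.155, 0, 0, 0, 1],
  [0.009, 0, 0.155, 0, 0, 0, 1],
  [0.009, 0, 0.155, 0, 0, 0, 1],
])

```text
t: 4.95
eef_pos: [465.6, -261.6, 116.4]
tool_rot: [3.142, -0.001, 0.218]
ft_force: [-0.7, 0.7, 3.1]
opening: 0.192
```

```bash
python3 - <<'E'
from go import *
from bench import capture
import cv2
go([464.6,-260.2,114],12.6)
cv2.imwrite("pics/w2.png",capture("wrist")["image"])
E
```

```text
t 4.95 pos [ 465.6 -261.6  116.4] rpy [ 1.800e+02 -3.000e-02  1.251e+01] F [-0.7  0.7  3.1] open 0.192 q [-0.26  0.24  0.82  1.93 -0.2   1.06 -0.71]
delta [-0.0048 -0.0106  0.0162] [ 0.     -0.0002 -0.0005]
```

View pics/w2.png

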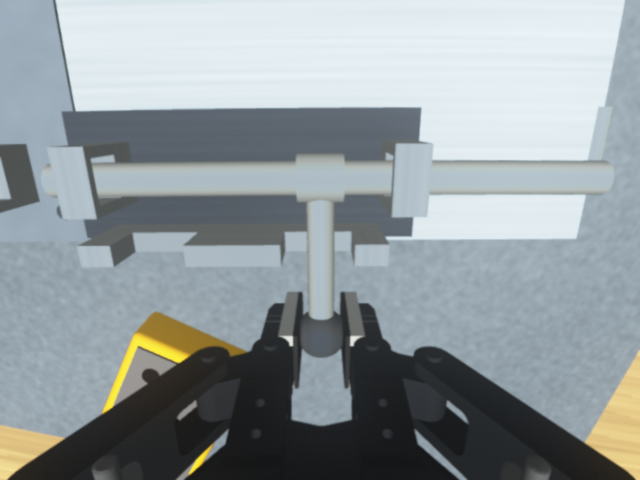

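play_rows([
  [0.002, 0, -0.041, 0, 0, 0, 1],
  [0.008, 0, -0.082, 0, 0, 0, 1],
  [0.018, 0, -0.122, 0, 0, 0, 1],
  [0.033, 0, -0.161, 0, 0, 0, 1],
  [0.051, 0, -0.198, 0, 0, 0, 1],
  [0.072, 0, -0.233, 0, 0, 0, 1],
  [0.097, 0, -0.266, 0, 0, 0, 1],
  [0.125, 0, -0.296, 0, 0, 0, 1],
  [0.125, 0, -0.296, 0, 0, 0, 1],
  [0.125, 0, -0.296, 0, 0, 0, 1],
])

```text
t: 6.0
eef_pos: [485.4, -256.8, 161.2]
tool_rot: [3.141, -0.002, 0.22]
ft_force: [0.2, -0.1, 0.7]
opening: -0.002
```

```bash
python3 - <<'E'
from go import *
from bench import capture
import cv2
go([464.6,-260.2,114],12.6)
cv2.imwrite("pics/w3.png",capture("wrist")["image"])
E
```

```text
t 6.0 pos [ 485.4 -256.8  161.2] rpy [ 1.7996e+02 -1.1000e-01  1.2600e+01] F [ 0.2 -0.1  0.7] open -0.002 q [-0.29  0.22  0.82  1.85 -0.17  1.15 -0.76]
delta [-0.1409 -0.0081  0.3145] [ 0.0002 -0.0006  0.    ]
```

View pics/w3.png

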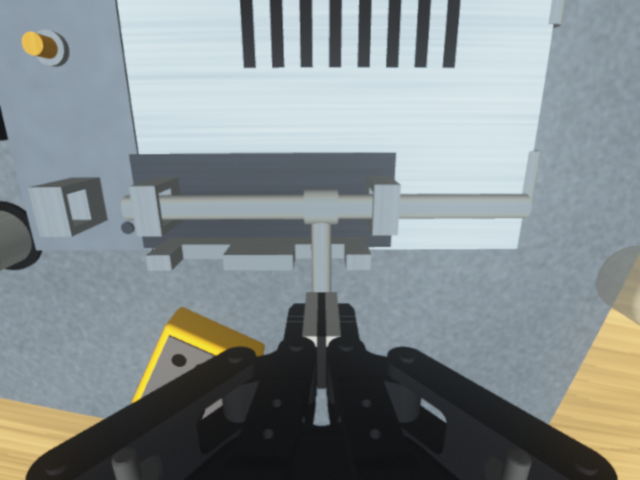

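The knob slipped out of the pads during the lift, and the gripper now reads 0. I'll switch to scooping it from below: tilt the tool 40° forward and leave the fingers about 14 mm apart, so the ball rests in the gap.

play_rows([
  [-0.3, 0, -0.1, 0, 0, 0, 1],
  [-0.55, 0, -0.1, 0, 0, 0, 0.87],
  [-0.55, 0, -0.1, 0, 0.222, 0, 0.87],
  [-0.55, 0, -0.1, 0, 0.222, 0, 0.87],
  [-0.55, 0, -0.1, 0, 0.222, 0, 0.87],
  [-0.55, 0, -0.1, 0, 0.222, 0, 0.87],
  [-0.55, 0, -0.1, 0, 0.222, 0, 0.87],
  [-0.55, 0, -0.1, 0, 0.222, 0, 0.87],
  [-0.55, 0, -0.1, 0, 0.222, 0, 0.87],
])

```text
t: 6.95
eef_pos: [402.3, -276.1, 175.2]
tool_rot: [-3.139, -0.696, 0.214]
ft_force: [-0.1, 0.2, 0.2]
opening: 0.127
```

```bash
cat > go2.py <<'E'
from go import *
from h import *
def go2(K,off,yaw=12.6,tilt=40):
    "pose with ball K at tool offset off"
    o=get_obs();R=Ro.from_euler('xyz',o["tool_rot"])
    G=Ro.from_euler('xyz',[np.pi,0,np.radians(yaw)])*Ro.from_rotvec([0,np.radians(tilt),0])
    p=np.array(K)-G.apply(off)
    print("t",round(o["t"],2),"pos",o["eef_pos"].round(1),"F",o["ft_force"].round(1),"open",round(o["opening"],3),"q",o["qpos"].round(2))
    print("ball in tool",R.inv().apply(np.array(K)-o["eef_pos"]).round(1),"goal",p.round(1),"delta",(R.inv().apply(p-o["eef_pos"])/150).round(3),((R.inv()*G).as_rotvec()/np.pi).round(4))
    return o,R
def wpt(o,c,uv,z):
    R=Ro.from_euler('xyz',o["tool_rot"]).as_matrix();M=c["mount"]
    p=cv2.undistortPoints(np.array([[uv]],float),c["K"],c["dist"])[0,0]
    d=R@M[:3,:3]@np.array([*p,1]);s=o["eef_pos"]+R@M[:3,3]
    return s+d*(z-s[2])/d[2]
E
python3 - <<'E'
from go2 import *
from bench import capture
import pickle
o,R=go2([464.6,-260.2,112],[22,0,8])
c=capture("wrist");pickle.dump((o,c),open("w4.pkl","wb"));T=capture("top");S=capture("scene")
pickle.dump((T,S),open("d4.pkl","wb"))
cv2.imwrite("pics/m4.png",np.hstack([cv2.resize(c["image"],(533,400)),cv2.resize(S["image"][260:360,200:266],(264,400))]))
E
```

```text
t 6.95 pos [ 402.3 -276.1  175.2] F [-0.1  0.2  0.2] open 0.127 q [-0.06 -0.29  0.94  2.29 -0.57  0.77 -0.09]
ball in tool [ 8.8 -2.1 89.7] goal [ 443.1 -265.   104. ] delta [-0.088 -0.013  0.545] [ 0.0005  0.0008 -0.0014]
```

View pics/m4.png

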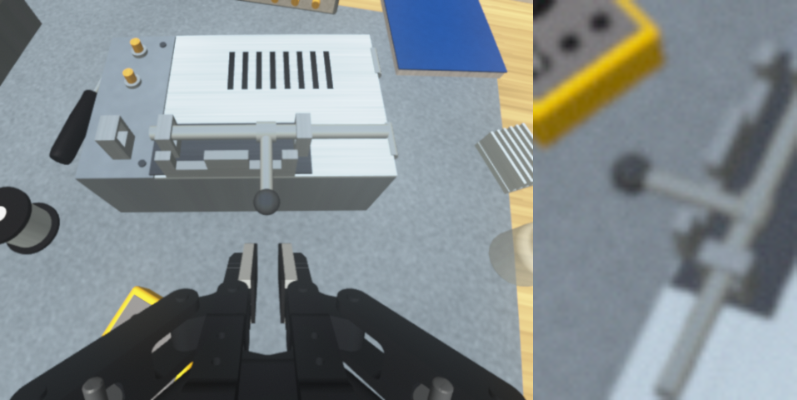

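```bash
python3 - <<'E'
from go2 import *
import pickle
o,c=pickle.load(open("w4.pkl","rb"));print(wpt(o,c,(319.5,241.5),112))
E
```

```text
[ 465.68258157 -261.2653721   112.        ]
```

play_rows([
  [-0.05, -0.01, 0.1, 0, 0, 0, 0.87],
  [-0.09, -0.01, 0.2, 0, 0, 0, 0.87],
  [-0.09, -0.01, 0.3, 0, 0, 0, 0.87],
  [-0.09, -0.01, 0.35, 0, 0, 0, 0.87],
  [-0.09, -0.01, 0.35, 0, 0, 0, 0.87],
])

```text
t: 7.6
eef_pos: [426.8, -267.5, 126.1]
tool_rot: [3.141, -0.695, 0.222]
ft_force: [0.0, -0.2, -0.7]
opening: 0.132
```

```bash
python3 - <<'E'
from go2 import *
from bench import capture
import pickle
o,R=go2([464.6,-260.2,112],[22,0,8])
c=capture("wrist");pickle.dump((o,c),open("w5.pkl","wb"))
cv2.imwrite("pics/w5.png",c["image"])
E
```

```text
t 7.6 pos [ 426.8 -267.5  126.1] F [ 0.  -0.2 -0.7] open 0.132 q [-0.23 -0.14  1.12  2.32 -0.81  0.72  0.13]
ball in tool [20.6  1.2 35.5] goal [ 443.1 -265.   104. ] delta [-0.01   0.008  0.184] [-0.0004  0.0011  0.0006]
```

View pics/w5.png

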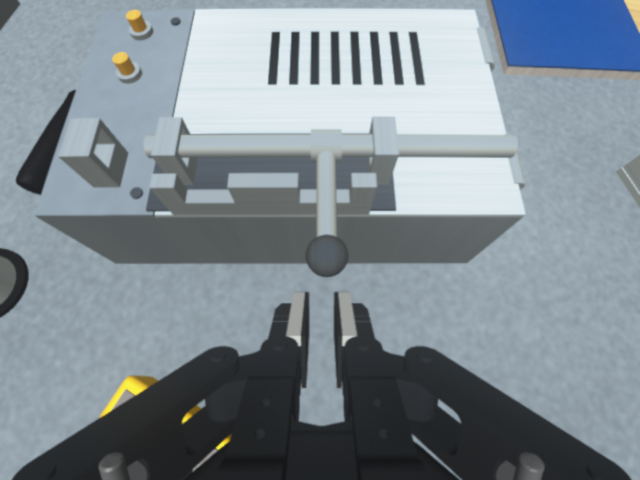

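play_rows([
  [-0.01, 0.01, 0.06, 0, 0, 0, 0.87],
  [-0.01, 0.01, 0.12, 0, 0, 0, 0.87],
  [-0.01, 0.01, 0.18, 0, 0, 0, 0.87],
  [-0.01, 0.01, 0.18, 0, 0, 0, 0.87],
  [-0.01, 0.01, 0.18, 0, 0, 0, 0.87],
])

```text
t: 8.15
eef_pos: [441.9, -266.9, 105.2]
tool_rot: [3.141, -0.697, 0.219]
ft_force: [0.0, 0.6, 0.9]
opening: 0.132
```

```bash
python3 - <<'E'
from go2 import *
from bench import capture
o,R=go2([464.8,-260.5,112],[22,0,8])
cv2.imwrite("pics/w6.png",capture("wrist")["image"][120:])
E
```

```text
t 8.15 pos [ 441.9 -266.9  105.2] F [0.  0.6 0.9] open 0.132 q [-0.27  0.01  1.17  2.32 -1.02  0.76  0.3 ]
ball in tool [22.5 -1.3 10. ] goal [ 443.3 -265.3  104. ] delta [ 0.003 -0.008  0.014] [ 0.0003  0.0004 -0.0002]
```

View pics/w6.png

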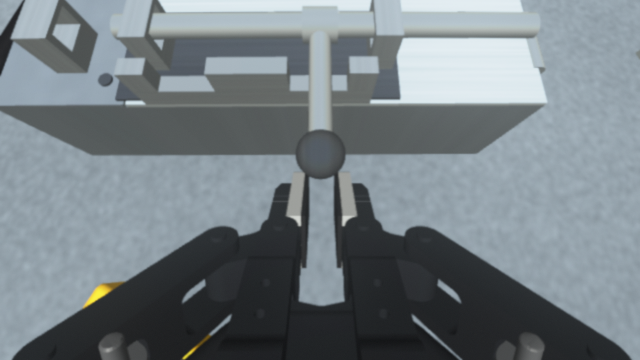

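play_rows([
  [0, 0, 0.02, 0, 0, 0, 0.87],
  [0.03, 0, 0.02, 0, 0, 0, 0.87],
  [0.058, 0, -0.01, 0, 0, 0, 0.87],
  [0.089, 0, -0.037, 0, 0, 0, 0.87],
  [0.123, 0, -0.061, 0, 0, 0, 0.87],
  [0.159, 0, -0.082, 0, 0, 0, 0.87],
  [0.196, 0, -0.099, 0, 0, 0, 0.87],
  [0.235, 0, -0.113, 0, 0, 0, 0.87],
  [0.276, 0, -0.121, 0, 0, 0, 0.87],
  [0.317, 0, -0.127, 0, 0, 0, 0.87],
  [0.337, 0, -0.127, 0, 0, 0, 0.87],
  [0.337, 0, -0.127, 0, 0, 0, 0.87],
])

```text
t: 9.4
eef_pos: [468.2, -261.0, 152.4]
tool_rot: [3.141, -0.698, 0.219]
ft_force: [-1.7, 0.3, -0.5]
opening: 0.126
```

```bash
python3 - <<'E'
from go2 import *
from bench import capture
import pickle
o,R=go2([464.8,-260.5,112],[22,0,8])
c=capture("wrist");pickle.dump((o,c),open("w7.pkl","wb"))
cv2.imwrite("pics/w7.png",c["image"])
E
```

```text
t 9.4 pos [ 468.2 -261.   152.4] F [-1.7  0.3 -0.5] open 0.126 q [-0.27 -0.13  1.06  2.26 -0.78  0.7   0.01]
ball in tool [-28.4  -1.2  28.9] goal [ 443.3 -265.3  104. ] delta [-0.336 -0.008  0.139] [ 0.0003  0.0001 -0.0002]
```

View pics/w7.png

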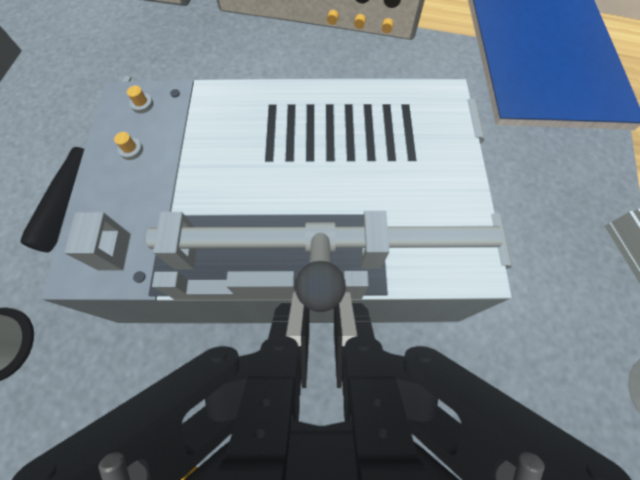

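The handle is up at about 0.8 rad, with the knob on both fingers at (320,286). I'll widen the gap to about 18 mm so the ball sits deeper before sliding.

play_rows([
  [0, 0, 0, 0, 0, 0, 0.85],
  [0, 0, 0, 0, 0, 0, 0.83],
  [0.01, 0, 0, 0, 0, 0, 0.83],
  [0.02, 0, 0, 0, 0, 0, 0.83],
  [0.02, 0, 0, 0, 0, 0, 0.83],
])

```text
t: 9.95
eef_pos: [470.1, -260.5, 154.0]
tool_rot: [3.142, -0.698, 0.219]
ft_force: [-0.4, 0.5, 1.4]
opening: 0.171
```

```bash
cat > ball.py <<'E'
from go2 import *
from bench import capture
import pickle,sys
o,R=go2([464.8,-260.5,112],[22,0,8])
c=capture("wrist");pickle.dump((o,c),open(sys.argv[1]+".pkl","wb"));im=c["image"]
cv2.imwrite("pics/"+sys.argv[1]+".png",im)
g=cv2.medianBlur(cv2.cvtColor(im,cv2.COLOR_BGR2GRAY),3)
h=cv2.HoughCircles(g[200:360,260:400],cv2.HOUGH_GRADIENT,1.5,30,param1=80,param2=14,minRadius=17,maxRadius=34)
print(None if h is None else (h[0][:4]+[260,200,0]).round(0).tolist())
E
python3 - <<'E'
import pickle,cv2
o,c=pickle.load(open("w7.pkl","rb"))
g=cv2.medianBlur(cv2.cvtColor(c["image"],cv2.COLOR_BGR2GRAY),3)
print(cv2.HoughCircles(g[200:360,260:400],cv2.HOUGH_GRADIENT,1.5,30,param1=80,param2=14,minRadius=17,maxRadius=34)[0][:4]+[260,200,0])
E
python3 ball.py w8
```

```text
[[319.25       284.75        26.45000076]
 [320.75       320.75        33.04999924]
 [356.75       256.25        29.75      ]
 [400.25       326.75        27.95000076]]
t 9.95 pos [ 470.1 -260.5  154. ] F [-0.4  0.5  1.4] open 0.171 q [-0.27 -0.13  1.06  2.26 -0.78  0.7  -0.  ]
ball in tool [-31.   -1.2  28.9] goal [ 443.3 -265.3  104. ] delta [-0.353 -0.007  0.139] [ 0.0003  0.0002 -0.0003]
[[321.0, 289.0, 25.0], [342.0, 249.0, 31.0], [279.0, 318.0, 26.0], [321.0, 339.0, 26.0]]
```

play_rows([
  [0, -0.03, 0, 0, 0, 0, 0.83],
  [0, -0.06, 0, 0, 0, 0, 0.83],
  [0, -0.095, 0, 0, 0, 0, 0.83],
  [0, -0.13, 0, 0, 0, 0, 0.83],
  [0, -0.165, 0, 0, 0, 0, 0.83],
  [0, -0.2, 0, 0, 0, 0, 0.83],
])

```text
t: 10.6
eef_pos: [463.4, -230.8, 154.0]
tool_rot: [-3.142, -0.698, 0.218]
ft_force: [-0.4, -0.6, 0.5]
opening: 0.168
```

```bash
python3 ball.py w9
```

```text
t 10.6 pos [ 463.4 -230.8  154. ] F [-0.4 -0.6  0.5] open 0.168 q [-0.22 -0.22  0.94  2.31 -0.67  0.64 -0.13]
ball in tool [-30.9  29.3  29. ] goal [ 443.3 -265.3  104. ] delta [-0.352  0.196  0.14 ] [ 0.0003  0.0001 -0.0004]
[[324.0, 289.0, 25.0], [328.0, 334.0, 33.0], [363.0, 264.0, 33.0], [369.0, 315.0, 31.0]]
```

The knob is following (324,289), but joint 2 is nearing its limit. I'll reduce the tilt by 12° about the ball while sliding on.

play_rows([
  [0.004, 0, -0.005, 0, -0.017, 0, 0.83],
  [0.008, 0, -0.01, 0, -0.034, 0, 0.83],
  [0.012, 0, -0.015, 0, -0.05, 0, 0.83],
  [0.016, 0, -0.02, 0, -0.067, 0, 0.83],
  [0.016, -0.03, -0.02, 0, -0.067, 0, 0.83],
  [0.016, -0.06, -0.02, 0, -0.067, 0, 0.83],
  [0.016, -0.09, -0.02, 0, -0.067, 0, 0.83],
])

```text
t: 11.35
eef_pos: [459.7, -217.6, 157.2]
tool_rot: [-3.14, -0.487, 0.217]
ft_force: [-0.2, -1.7, -0.5]
opening: 0.171
```

```bash
python3 ball.py w10
```

```text
t 11.35 pos [ 459.7 -217.6  157.2] F [-0.2 -1.7 -0.5] open 0.171 q [-0.13 -0.18  0.71  2.22 -0.35  0.74 -0.54]
ball in tool [-24.9  43.1  37.9] goal [ 443.3 -265.3  104. ] delta [-0.321  0.287  0.231] [ 0.0001  0.0671 -0.0007]
[[324.0, 291.0, 25.0], [289.0, 243.0, 33.0], [354.0, 241.0, 33.0], [273.0, 318.0, 33.0]]
```

play_rows([
  [0, -0.03, 0, 0, 0, 0, 0.83],
  [0, -0.06, 0, 0, 0, 0, 0.83],
  [0, -0.09, 0, 0, 0, 0, 0.83],
  [0, -0.1, 0, 0, 0, 0, 0.83],
  [0, -0.1, 0, 0, 0, 0, 0.83],
])

```text
t: 11.9
eef_pos: [457.1, -203.0, 157.7]
tool_rot: [-3.141, -0.487, 0.219]
ft_force: [-0.3, 0.1, 0.5]
opening: 0.172
```

```bash
python3 ball.py w11
```

```text
t 11.9 pos [ 457.1 -203.   157.7] F [-0.3  0.1  0.5] open 0.172 q [-0.13 -0.21  0.67  2.24 -0.32  0.73 -0.59]
ball in tool [-25.8  57.8  38.1] goal [ 443.3 -265.3  104. ] delta [-0.326  0.386  0.232] [ 0.0001  0.0672 -0.0003]
[[322.0, 289.0, 25.0], [315.0, 235.0, 30.0], [282.0, 253.0, 30.0], [360.0, 258.0, 28.0]]
```

View pics/w11.png

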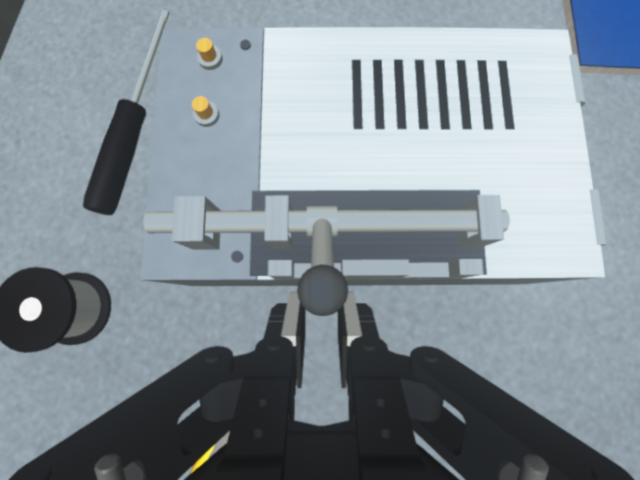

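The rod is through the staple. The stem (col 320) is over the shut notch (cols 291–342). Now I lower it along the arc.

play_rows([
  [0, -0.01, 0, 0, 0, 0, 0.83],
  [-0.039, -0.01, 0.014, 0, 0, 0, 0.83],
  [-0.077, -0.01, 0.031, 0, 0, 0, 0.83],
  [-0.112, -0.01, 0.052, 0, 0, 0, 0.83],
  [-0.145, -0.01, 0.076, 0, 0, 0, 0.83],
  [-0.176, -0.01, 0.105, 0, 0, 0, 0.83],
  [-0.205, -0.01, 0.135, 0, 0, 0, 0.83],
  [-0.229, -0.01, 0.168, 0, 0, 0, 0.83],
  [-0.249, -0.01, 0.203, 0, 0, 0, 0.83],
  [-0.28, -0.01, 0.203, 0, 0, 0, 0.83],
  [-0.31, -0.01, 0.203, 0, 0, 0, 0.83],
  [-0.31, -0.01, 0.203, 0, 0, 0, 0.83],
])

```text
t: 13.15
eef_pos: [430.3, -207.7, 108.8]
tool_rot: [-3.141, -0.487, 0.218]
ft_force: [-0.6, 1.1, 0.2]
opening: 0.168
```

```bash
python3 ball.py w12
```

```text
t 13.15 pos [ 430.3 -207.7  108.8] F [-0.6  1.1  0.2] open 0.168 q [-0.14 -0.18  0.76  2.33 -0.4   0.65 -0.44]
ball in tool [21.2 59.1  7.6] goal [ 443.3 -265.3  104. ] delta [-0.013  0.394  0.029] [ 0.0002  0.0672 -0.0006]
[[324.0, 280.0, 25.0], [328.0, 339.0, 33.0], [304.0, 240.0, 33.0], [357.0, 319.0, 18.0]]
```

play_rows([
  [-0.01, 0, -0.1, 0, 0, 0, 0.83],
  [-0.02, 0, -0.2, 0, 0, 0, 0.83],
  [-0.02, 0, -0.35, 0, 0, 0, 0.83],
  [-0.02, 0, -0.5, 0, 0, 0, 0.83],
  [-0.02, 0, -0.5, 0, 0, 0, 0.83],
])

```text
t: 13.7
eef_pos: [394.1, -217.7, 176.5]
tool_rot: [3.138, -0.49, 0.217]
ft_force: [0.2, -1.1, -0.1]
opening: 0.172
```

```bash
python3 ball.py w13; python3 - <<'E'
from bench import capture,get_obs
import cv2,numpy as np,pickle
c=capture("top");s=capture("scene");pickle.dump((c,s),open("d13.pkl","wb"))
w=cv2.imread("pics/w13.png")
cv2.imwrite("pics/f.png",np.hstack([cv2.resize(w,(400,300)),cv2.resize(s["image"][250:350,200:300],(300,300)),]))
d=pickle.load(open("d0.pkl","rb"))
# small box unchanged?
a=d["top"]["image"][210:245,175:220].astype(int);print(abs(a-c["image"][210:245,175:220]).mean())
E
```

```text
t 13.7 pos [ 394.1 -217.7  176.5] F [ 0.2 -1.1 -0.1] open 0.172 q [ 0.24 -0.3   0.43  2.29 -0.34  0.83 -0.49]
ball in tool [22.4 56.8 85.3] goal [ 443.3 -265.3  104. ] delta [-0.005  0.379  0.547] [ 0.0015  0.0662 -0.0006]
[[325.0, 321.0, 33.0], [319.0, 223.0, 18.0], [367.0, 358.0, 23.0], [295.0, 319.0, 21.0]]
3.951957671957672
```

View pics/f.png

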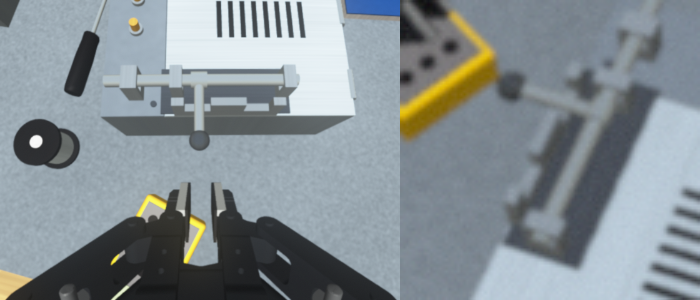

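```bash
python3 - <<'E'
from go2 import *
import pickle
T,S=pickle.load(open("d13.pkl","rb"));o,c=pickle.load(open("w13.pkl","rb"))
a=wpt(o,c,(319,223.5),112);b=wpt(o,c,(319,223.5),0)
p=tri([ray(S,(237,278.7)),(a,b-a)]);print(p,onz(S,(237,278.7),112),a)
y=np.radians(12.6);print("slid",(onz(S,(237,278.7),112)-[464.8,-260.2,112])@[-np.sin(y),np.cos(y),0],(a-[464.8,-260.2,112])@[-np.sin(y),np.cos(y),0])
print(get_obs()["qpos"].round(3))
E
```

```text
[ 452.17146937 -204.61460311  110.8656902 ] [ 452.38122106 -205.85947007  112.        ] [ 452.34438831 -203.99871581  112.        ]
slid 55.740906705951936 57.56488278712257
[ 0.235 -0.299  0.437  2.295 -0.338  0.831 -0.487]
```

play_rows([
  [0, 0, 0.06, 0, 0, 0, 0.83],
  [0, 0, 0.1, 0, 0, 0, 0.83],
  [0, 0, 0.1, 0, 0, 0, 0.83],
])

```text
t: 14.15
eef_pos: [400.5, -213.0, 158.8]
tool_rot: [-3.139, -0.485, 0.219]
ft_force: [0.6, 0.9, 0.2]
opening: 0.172
```

```bash
python3 -c "
from bench import *
o=get_obs();print(o['t'],o['qpos'].round(3),o['eef_pos'],o['ft_force']);print(sign_off())"
```

```text
14.15 [ 0.215 -0.266  0.446  2.306 -0.363  0.796 -0.467] [ 400.49987664 -213.01640934  158.83828881] [0.61557599 0.85811438 0.23987426]
the job is handed in; nothing more can be done
None
```

The large box's bolt is slid across into its staple with the handle down in the shut notch. I handed the job in at about 14.2 s; the sign-off gives no verdict.

- **How it was done:** My first attempt, gripping the ball knob from above, slipped off during the lift. The knob's pixel position afterwards matched the start to about 1 px, so I took the bolt as unmoved. I then tilted the tool 40° and lifted the knob on the two slightly open fingers. I slid the bolt about 57 mm, lowered the handle along its arc and backed away.
- **Bolt and handle:**
  - The knob's measured height is 110.9 mm, the same as my reading at the start with the handle down.
  - The two camera estimates of the slide are 56 and 57.5 mm, on top of a starting position I judged by eye at about 7 mm. I did not measure the joint values directly.
  - In the last pictures the rod is in the staple and the stem lies in the shut notch.
- **Small box:** The arm never went near it after the fly-over. I compared only the top picture around its knob before and after; the mean pixel difference was about 4, which I took as noise and did not check further.
- **Forces and joints:** The readings I saw stayed at about 3 N or less, and the fingers were clear of everything at the end. Joint 2 touched -0.299 against its -0.300 limit during the retreat, so I moved it back to -0.266 before handing in.

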